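# Turn the tray cover over onto the comb bay

## Robot

A 7-joint arm with a two-finger parallel gripper is mounted at the origin on the work surface. World frame = base frame: x ahead of the robot, y to its left, z up, the work surface at z = 0. Lengths are in m, angles in rad, forces in N, time in s.
With the tool pointing down it reaches from about 0.4 to 0.875 m from the base axis. Payload 19.3 kg.
Tool frame: the origin (TCP) lies midway between the tips of the shut fingers; the grasp point (between the pads) lies 19 mm behind it; x points along the fingers, y is the direction in which the jaws open and shut, and the axes are right-handed (so a half turn about x gives the same grasp; the last joint's range is limited). The gripper opens to 85 mm and grips with 20 to 120 N. Pads are 22 mm wide; open, the fingers measure 114 mm over their backs; the gripper's body (76 mm by 85 mm) begins 54 mm behind the grasp point. The pads swing forward as they close: fully open they stand 13 mm farther back than shut.
Start: joints at [-1.419, 0.521, -0.036, 1.599, 0.021, 1.021, -0.113], TCP at [0.138, 0.61, 0.231] pointing down, gripper open.
Joint ranges: [-2.91, 2.91], [-0.3, 2.13], [-1.5, 1.42], [0.17, 2.43], [-1.26, 4.41], [0.16, 1.93], [-2.52, 2.52]. Speed limits (rad/s): [1.89, 1.89, 2.39, 2.39, 3.01, 3.01, 3.01].

## Interface

Orientations are given as [roll, pitch, yaw] about the fixed x, y, z axes, in that order (R = Rz(yaw) Ry(pitch) Rx(roll)).
In Python, from workcell import telemetry, vision, workorder gives the robot as it stands. The module is installed in compiled form; this text tells all that it offers.
- The arm moves only by the tool play_rows, never from a script. Its argument "deltas" is a list of rows, each a list of 7 numbers: the shift along the world's x, y, z in mm, then the turn, a rotation vector about the world's x, y, z in degrees, then the finger opening in mm, from 0 to 85.4. In form: [[x, y, z, wx, wy, wz, jaw], ...]. A call has 1 to 8 rows; each row shifts and turns the commanded pose from where the row before left it; what a row does not reach is not made up. A row lasts 1/8 s, in which the tool goes at most 62.5 mm and 10.7 degrees, less where a joint would pass 70% of its speed; a pose out of reach is approached as far as the arm can. A call with a gripper value outside its range is refused whole. The fingers move at their own pace and stop on an object; "grip_force" is the grip in N (left out, the last holds). Time passes only in rows, so rows that do not move let the fingers close. It gives the time, the measured TCP pose, the force and the opening at its end, in the units of the state.
- telemetry.observe(): the state, without advancing time (a new reading comes with each control period).
- vision.grab_frame(name): name is "scene" or "top" or "wrist"; returns the picture (420x560x3 uint8, red, green, blue); there is no depth.
- vision.camera_info(name): a dict with "mtx" (3x3 intrinsics, pixels), "rvec" (rotation vector, rad) and "tvec" (3), from world to camera coordinates, as OpenCV has them. Camera axes: x right, y down, z forward; pixel columns grow to the right and rows downward; lengths in m; the calibration is good to about 2 mm. The wrist camera is an equidistant fisheye: a pixel r from the principal point sees the ray r / f radians off the axis. A picture is of the moment at which its call begins: read the wrist's pose just before it. camera_info takes no time and is no camera call; for the wrist camera it gives the pose at the moment of the call.
- workorder.job_done(): hands the job in, once; it reports no verdict.
The state is a dict: "clock": time; "qpos": joint angles; "qd": joint speeds; "joint_efforts": joint torques, N m; "position": TCP position; "tool_rot": TCP orientation; "force": force on the tool from outside, world axes, zero at the start; "moment": the same for the moment, N m; "grip_width": finger opening in m.
Only numpy, scipy, OpenCV 4.12 (cv2) and the standard library are available. Lean on these libraries where they do the work, as an engineer would, in place of code of your own. Each camera call takes 0.05 s, during which the arm holds its last target. There are 200 camera calls.

## Task

The hinged metal cover of the low two-bay steel tray stands ajar over the trimmer's bay. Using only the fingers, push the cover up and over its spine and press it gently down until it lies flat over the other bay, where the two guide combs are, then move the hand clear. Do not pinch the cover between the fingers, and leave everything else on the bench where it is.

Things in the scene. Friction and masses are not known exactly. Their poses are not given: they have to be found in the camera images.
- tray: Low open steel tray, fixed, 170 mm along its x, 220 mm along its y, rim 45 mm high, at any yaw. Origin: centre of its underside, on the bench. A wall along x through its middle parts it into two bays, each about 164 x 105 mm: the trimmer's bay on the +y side, the combs' on the -y side. The cover's spine runs along x above that wall, at 48 mm; its round knuckles reach 53 mm.
- spine_mid (a point): Middle of the cover's hinge axis, 48 mm above the tray's origin; axes as the tray's (x along the hinge, z up).
- cover_edge (a point): Middle of the cover's free edge, 109 mm from the hinge axis. Axes turn with the cover: x along the hinge, y from hinge to free edge, z square to the sheet (up at joint value 0). The cover is a rigid aluminium sheet 160 mm along the hinge, 109 mm from axis to edge, 3 mm thick with a 5 mm bead along the edge, about 130 g.
- cover (a joint): Turn of the cover about the hinge, rad. 0: flat over the trimmer's bay (tray +y); pi/2: upright; pi: flat over the combs' bay (tray -y), the stop, its upper face then about 50 mm above the bench. Starts at 0.55 to 0.95. The hinge is stiff (about 0.12 N m of friction): it stays at any angle where left; 2 to 4 N at the free edge moves it.
- trimmer: White trimmer, 130 x 30 x 28 mm, lying loose in the +y bay, below the rim; leave it. Origin: centre of its underside.
- comb_a: Black guide comb, 44 x 36 x 24 mm, lying loose in the -y bay, below the rim; leave it. Origin: centre of its underside.
- comb_b: The second guide comb, the same, in the same bay; leave it.
- clipper: Blue hair clipper, 175 x 46 x 38 mm, lying loose on the bench; leave it. Origin: underside, near its middle.
- brush: Wooden bristle brush, 170 x 38 x 26 mm, lying loose on the bench just beyond the tray's +x end, along the tray's y; leave it. Origin: underside, near its middle.
- saucer: White ceramic saucer, 116 mm wide, 20 mm high, loose on the bench; leave it. Origin: centre of its underside.
- oil: Small upright oil bottle, 32 mm wide, 85 mm high, loose on the bench; leave it. Origin: centre of its underside.

How it is judged:
By the outcome, as a careful person would: the job done as asked, in the order asked, and still so for the second after the job is handed in, with the robot touching nothing.
It also fails if it takes over 42 s, if anything falls off the work surface, if the arm or the gripper's body presses on something with over 40 N, if the wrist force passes 120 N, or if a joint passes its speed limit or range.

## Working session

There is one attempt and no reset: what is moved stays moved. The work goes in short steps, Python scripts to look and compute and a tool call to move; the robot and the scene stay as the last step left them, time stands still between calls to the robot, and variables do not carry over. Pictures are saved under pics/ and viewed, about 8 in all and at most 12, crops included, and the job is handed in when it is done.

Besides the shell and the picture viewer there is one more tool, called after ">>>" by a JSON object that holds its "op" and its "data", one argument or row to a line. play_rows: Moves the arm, as the interface text tells. Its arguments: {"type":"object","properties":{"deltas":{"type":"array","items":{"type":"array","items":{"type":"number"}}},"grip_force":{"type":"number"}},"required":["deltas"]}

```bash
mkdir -p pics; cat > h.py <<'E'
import numpy as np, cv2
from workcell import telemetry, vision, workorder
def cam(n):
    c=vision.camera_info(n); return np.array(c["mtx"],float),np.array(c["rvec"],float).ravel(),np.array(c["tvec"],float).ravel()
def ray(n,uv,z):
    K,r,t=cam(n); R=cv2.Rodrigues(r)[0]; C=-R.T@t
    d=R.T@np.linalg.inv(K)@np.array([uv[0],uv[1],1.]); return C+d*(z-C[2])/d[2]
def proj(n,P):
    K,r,t=cam(n); return cv2.projectPoints(np.array(P,float).reshape(-1,1,3),r,t,K,None)[0].reshape(-1,2)
E
python3 - <<'E'
from h import *
print(telemetry.observe())
for n in("scene","top"):
    f=vision.grab_frame(n); cv2.imwrite(f"pics/{n}0.png",cv2.resize(f[:,:,::-1],(800,600),interpolation=cv2.INTER_CUBIC))
    K,r,t=cam(n);print(n,K[0,0],-cv2.Rodrigues(r)[0].T@t)
E
```

```text
{'clock': 0.0, 'qpos': array([-1.41919588,  0.52201644, -0.03630041,  1.59998924,  0.02116398,
        1.0210921 , -0.11279524]), 'qd': array([ 0.00150022, -0.00202583,  0.00018373,  0.00093133,  0.00200036,
       -0.00035932, -0.00089985]), 'joint_efforts': array([-1.18391064e-03, -9.27110195e+01,  1.97867230e+00, -3.69939995e+01,
        1.75347581e-02,  8.20891379e-03,  5.18097079e-05]), 'position': array([0.13746005, 0.60935944, 0.23073123]), 'tool_rot': array([-1.51521278,  1.56967475, -1.73706101]), 'force': array([0.50657958, 0.04092006, 0.3204477 ]), 'moment': array([-0.02111691, -0.02857383, -0.00657394]), 'grip_width': 0.08537530393861596}
scene 475.42635287521074 [1.23220464 0.20912593 0.94309688]
top 453.1602346931622 [0.32117753 0.01320692 1.23846206]
```

View pics/top0.png

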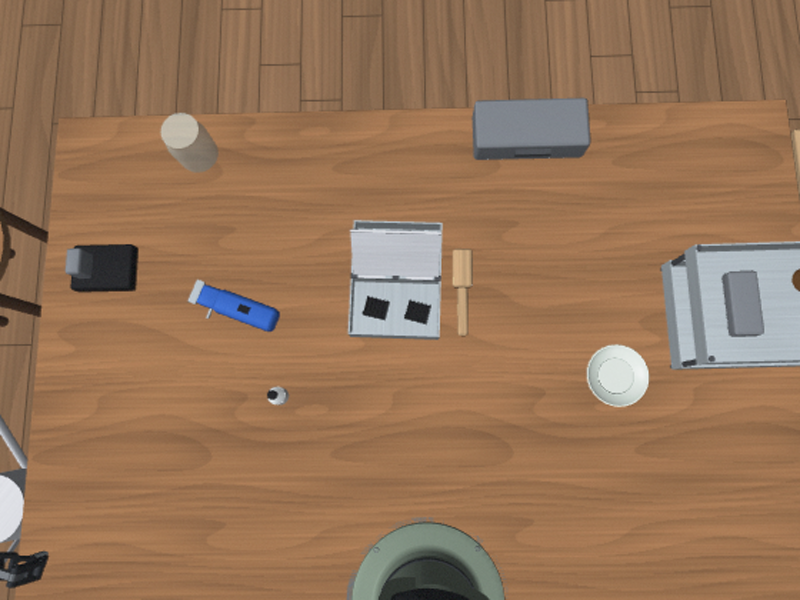

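View pics/scene0.png

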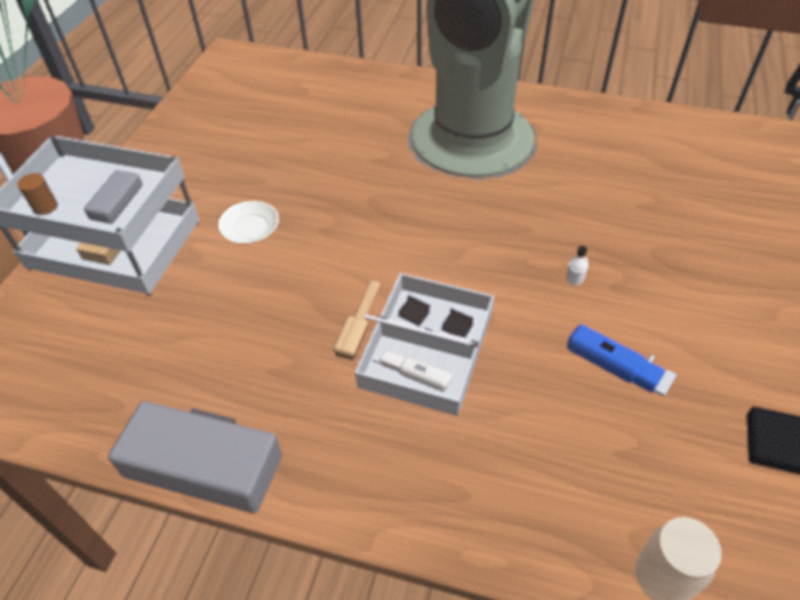

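The top view shows the tray at about (395,280), with its +y side facing away from the robot and the cover edge near row 231. The spine is near row 277, and the brush is at (462,290). The scene view sees the cover nearly edge-on. I'll enlarge both.

```bash
python3 - <<'E'
from h import *
a=vision.grab_frame("top")[145:245,235:340,::-1]; b=vision.grab_frame("scene")[185:290,235:355,::-1]
a=cv2.resize(a,None,fx=4,fy=4,interpolation=cv2.INTER_CUBIC);b=cv2.resize(b,None,fx=3,fy=3,interpolation=cv2.INTER_CUBIC)
o=np.zeros((420,800,3),np.uint8);o[:400,:420]=a;o[:315,430:790]=b;cv2.imwrite("pics/c0.png",o)
for uv in [(354,221),(442,222),(440,338),(349,337)]: print(ray("top",(uv[0]*.7,uv[1]*.7),.045).round(3))
E
```

```text
[0.696 0.124 0.045]
[ 0.69  -0.045  0.045]
[ 0.467 -0.035  0.045]
[0.472 0.134 0.045]
```

View pics/c0.png

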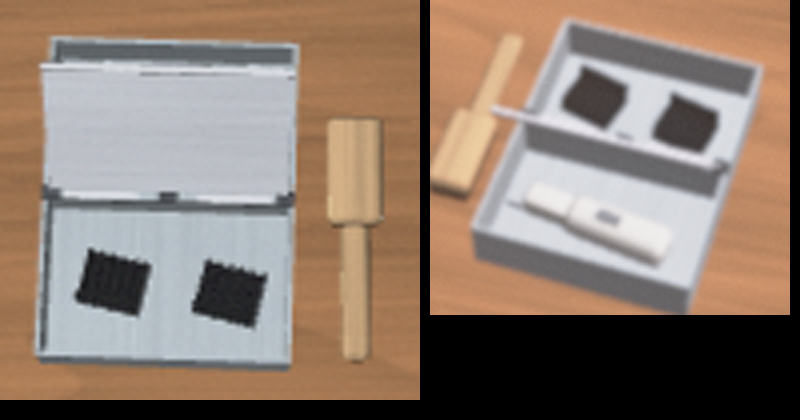

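```bash
cat >> h.py <<'E'
def T(cx,cy,yaw,P):
    c,s=np.cos(yaw),np.sin(yaw); P=np.array(P,float); return np.c_[cx+c*P[:,0]-s*P[:,1],cy+s*P[:,0]+c*P[:,1],P[:,2]]
E
python3 - <<'E'
from h import *
from scipy.optimize import least_squares
t=lambda u:np.array(u)/4+[235,145]
s=lambda u:(np.array(u)-[430,0])/3+[235,185]
C=[(-.085,.11,.045),(.085,.11,.045),(.085,-.11,.045),(-.085,-.11,.045)]
mt=t([(53,38),(298,45),(292,363),(40,357)]); ms=s([(690,312),(473,232),(567,20),(762,67)])
me=t([(43,67),(298,73)]); mse=s([(492,107)])
def f(p):
    E=[(x,.109*np.cos(p[3]),.048+.109*np.sin(p[3])) for x in(-.08,.08)]
    W=T(*p[:3],C);V=T(*p[:3],E)
    return np.r_[(proj("top",W)-mt).ravel(),(proj("scene",W)-ms).ravel(),(proj("top",V)-me).ravel(),(proj("scene",V[1:])-mse).ravel()]
r=least_squares(f,[.58,.045,-1.6,.9]);print(r.x,r.fun.round(1))
x,y,w,a=r.x;print(T(x,y,w,[(0,0,.048),(0,.109*np.cos(a),.048+.109*np.sin(a))]))
E
```

```text
[ 0.58655875  0.04772816 -1.62129197  0.98348523] [-1.5 -1.4 -0.8 -1.5 -1.3 -1.1 -2.4 -1.7 -1.2 -7.2 -1.9 -0.9 -1.3 -0.1
 -0.7  0.1 -1.5 -1.  -1.9 -0.7 -0.9 -1.1]
[[0.58655875 0.04772816 0.048     ]
 [0.64688135 0.04467954 0.13873527]]
```

```bash
python3 - <<'E'
from h import *
from scipy.optimize import least_squares
t=lambda u:(np.array(u)+.5)/4-.5+[235,145]
s=lambda u:(np.array(u)-[429.5,-.5])/3-.5+[235,185]
C=[(-.085,.11,.045),(.085,.11,.045),(.085,-.11,.045),(-.085,-.11,.045)]
mt=t([(53,38),(298,45),(292,360),(40,355)]); ms=s([(690,290),(473,232),(567,20),(762,67)])
me=t([(43,67),(298,73)]); mse=s([(492,107)])
def f(p):
    E=[(x,.109*np.cos(p[3]),.048+.109*np.sin(p[3])) for x in(-.08,.08)]
    W=T(*p[:3],C);V=T(*p[:3],E)
    return np.r_[(proj("top",W)-mt).ravel(),(proj("scene",W)-ms).ravel(),(proj("top",V)-me).ravel(),(proj("scene",V[1:])-mse).ravel()]
r=least_squares(f,[.58,.045,-1.6,.9],loss="soft_l1");print(r.x,r.fun.round(1))
x,y,w,a=r.x;print(T(x,y,w,[(0,0,.048),(0,.109*np.cos(a),.048+.109*np.sin(a))]))
E
```

```text
[ 0.58476807  0.04723594 -1.61538832  0.96675065] [-1.2 -0.3 -0.5 -0.6 -0.5  0.5 -1.6 -0.  -0.6 -0.4 -1.3 -1.  -1.3 -0.3
 -0.7 -0.3 -1.  -0.2 -1.4 -0.3 -0.7 -0.4]
[[0.58476807 0.04723594 0.048     ]
 [0.64661601 0.04447619 0.13771185]]
```

>>> {"op": "play_rows", "data": {
  "deltas": [
    [30,-30,0,0,0,1.5,0],
    [37,-36,0,0,0,1.5,0],
    [37,-36,0,0,0,1.5,0],
    [37,-36,0,0,0,1.5,0],
    [37,-36,0,0,0,1.5,0],
    [37,-36,0,0,0,1.5,0],
    [37,-36,0,0,0,1,0],
    [37,-36,0,0,0,0,0]
  ],
  "grip_force": 20
}}

```text
clock: 1.2
position: [0.4276, 0.3264, 0.2314]
tool_rot: [0.982, 1.571, 0.935]
force: [-1.1, 0.6, 0.2]
grip_width: -0.0002
```

>>> {"op": "play_rows", "data": {
  "deltas": [
    [37,-36,0,0,0,0,0],
    [37,-36,0,0,0,0,0],
    [37,-36,0,0,0,0,0],
    [37,-36,0,0,0,0,0],
    [37,-36,0,0,0,0,0],
    [37,-36,0,0,0,0,0],
    [37,-36,0,0,0,0,0],
    [30,-30,0,0,0,0,0]
  ]
}}

```text
clock: 2.2
position: [0.7166, 0.0439, 0.231]
tool_rot: [-2.252, 1.57, -2.3]
force: [0.5, -0.0, 0.3]
grip_width: -0.0002
```

```bash
python3 - <<'E'
from h import *
o=telemetry.observe();print(o["clock"],o["position"],o["qpos"],o["tool_rot"],o["force"],o["grip_width"])
from scipy.spatial.transform import Rotation as R
print(R.from_euler('xyz',o["tool_rot"]).as_matrix().round(3))
E
```

```text
2.2 [0.71656764 0.04391723 0.2309628 ] [-0.19360003  0.6808978   0.08760868  1.32182007 -0.0602919   1.14176887
  1.42251757] [-2.25178965  1.57036341 -2.29973378] [ 0.52147541 -0.04514935  0.34768158] -0.00018134409582525675
[[-0.     0.048  0.999]
 [-0.     0.999 -0.048]
 [-1.    -0.    -0.   ]]
```

>>> {"op": "play_rows", "data": {
  "deltas": [
    [0,0,-30,0,0,0,0],
    [0,0,-30,0,0,0,0],
    [0,0,-30,0,0,0,0],
    [0,0,-26,0,0,0,0],
    [-10,0.5,0,0,0,0,0],
    [-10,0.5,0,0,0,0,0],
    [-10,0.5,0,0,0,0,0],
    [-10,0.5,0,0,0,0,0]
  ]
}}

```text
clock: 3.2
position: [0.6751, 0.0478, 0.1163]
tool_rot: [0.207, 1.57, 0.159]
force: [0.6, 0.8, -1.2]
grip_width: 0.0001
```

>>> {"op": "play_rows", "data": {
  "deltas": [
    [-10,0.5,0,0,0,0,0],
    [-8,0.5,0,0,0,0,0],
    [-6,0.5,0,0,0,0,0],
    [-6,0.5,1,0,0,0,0]
  ]
}}

```text
clock: 3.7
position: [0.6454, 0.0497, 0.1164]
tool_rot: [0.084, 1.57, 0.036]
force: [2.6, -0.0, 2.4]
grip_width: 0.0002
```

```bash
python3 - <<'E'
from h import *
f=vision.grab_frame("scene")[150:300,210:380,::-1];g=vision.grab_frame("top")[145:245,235:340,::-1]
o=np.zeros((600,800,3),np.uint8);a=cv2.resize(f,(510,450),interpolation=3);o[:450,:510]=a
a=cv2.resize(g,(284,270));o[:270,515:799]=a;cv2.imwrite("pics/c1.png",o)
E
```

```text
(no output)
```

View pics/c1.png

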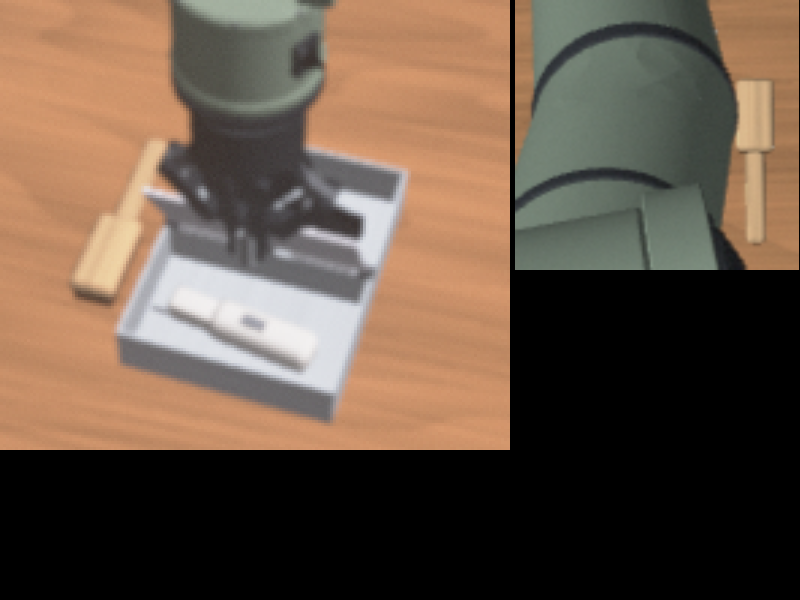

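Contact made: the shut fingertips (about 245,250) are against the underside and 2–3 N is moving the cover. I'll push on through upright.

>>> {"op": "play_rows", "data": {
  "deltas": [
    [-8,0,1,0,0,0,0],
    [-8,0,1,0,0,0,0],
    [-8,0,1,0,0,0,0],
    [-8,0,1,0,0,0,0],
    [-8,0,1,0,0,0,0],
    [-8,0,1,0,0,0,0]
  ]
}}

```text
clock: 4.55
position: [0.5968, 0.0497, 0.1223]
tool_rot: [-2.97, 1.571, -3.017]
force: [1.0, 0.3, -1.3]
grip_width: 0.0002
```

>>> {"op": "play_rows", "data": {
  "deltas": [
    [-7,0,0,0,0,0,0],
    [-7,0,0,0,0,0,0],
    [-6,0,0,0,0,0,0],
    [-7,0,-2,0,0,0,0],
    [-7,0,-2,0,0,0,0],
    [-6,0,-2,0,0,0,0]
  ]
}}

```text
clock: 5.3
position: [0.557, 0.0497, 0.1161]
tool_rot: [-2.611, 1.571, -2.659]
force: [1.0, 0.0, 0.2]
grip_width: -0.0
```

```bash
python3 - <<'E'
from h import *
f=vision.grab_frame("scene")[150:300,210:380,::-1]
cv2.imwrite("pics/c2.png",cv2.resize(f,(510,450),interpolation=3))
o=telemetry.observe();print(o["position"],o["force"])
E
```

```text
[0.556243   0.04958561 0.11586154] [0.63255395 0.53095012 0.47351497]
```

View pics/c2.png

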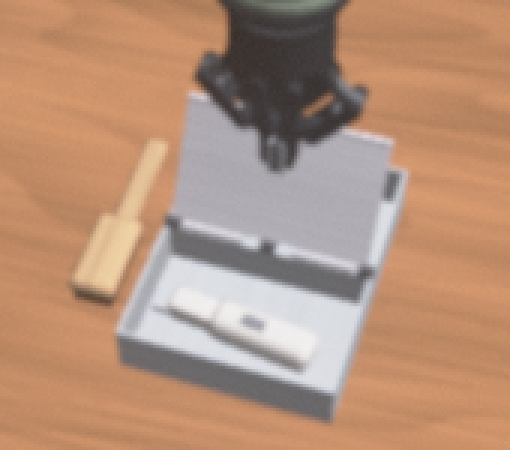

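The cover is past upright, with the fingertips at (275,160) on its face and the trimmer undisturbed. Following the arc down.

>>> {"op": "play_rows", "data": {
  "deltas": [
    [-6,0,-3,0,0,0,0],
    [-6,0,-4,0,0,0,0],
    [-5,0,-4,0,0,0,0],
    [-5,0,-5,0,0,0,0],
    [-5,0,-5,0,0,0,0],
    [-4,0,-5,0,0,0,0],
    [-4,0,-6,0,0,0,0]
  ]
}}

```text
clock: 6.22
position: [0.5223, 0.0497, 0.0839]
tool_rot: [-0.041, 1.571, -0.088]
force: [1.4, -0.1, 0.5]
grip_width: -0.0003
```

>>> {"op": "play_rows", "data": {
  "deltas": [
    [-4,0,-6,0,0,0,0],
    [-3,0,-7,0,0,0,0],
    [-2,0,-6,0,0,0,0],
    [-1,0,-4,0,0,0,0],
    [0,0,-3,0,0,0,0],
    [0,0,-2,0,0,0,0]
  ]
}}

```text
clock: 6.98
position: [0.5125, 0.0496, 0.0561]
tool_rot: [-2.87, 1.571, -2.917]
force: [-0.2, 0.2, 0.6]
grip_width: -0.0003
```

>>> {"op": "play_rows", "data": {
  "deltas": [
    [0,0,-1.5,0,0,0,0],
    [0,0,-1.5,0,0,0,0],
    [0,0,-1,0,0,0,0],
    [0,0,-1,0,0,0,0],
    [0,0,0,0,0,0,0]
  ]
}}

```text
clock: 7.6
position: [0.5125, 0.0497, 0.0512]
tool_rot: [-1.822, 1.571, -1.869]
force: [0.7, 0.7, -0.3]
grip_width: -0.0002
```

>>> {"op": "play_rows", "data": {
  "deltas": [
    [0,0,-0.7,0,0,0,0],
    [0,0,0,0,0,0,0]
  ]
}}

```text
clock: 7.85
position: [0.5126, 0.0497, 0.0506]
tool_rot: [-0.273, 1.571, -0.32]
force: [-0.7, 0.6, 0.1]
grip_width: -0.0
```

>>> {"op": "play_rows", "data": {
  "deltas": [
    [0,0,-0.7,0,0,0,0],
    [0,0,0,0,0,0,0]
  ]
}}

```text
clock: 8.1
position: [0.5125, 0.0497, 0.0499]
tool_rot: [-2.617, 1.571, -2.665]
force: [-0.7, 0.1, -0.6]
grip_width: 0.0001
```

>>> {"op": "play_rows", "data": {
  "deltas": [
    [0,0,-0.5,0,0,0,0],
    [0,0,0,0,0,0,0]
  ]
}}

```text
clock: 8.35
position: [0.5125, 0.0497, 0.0495]
tool_rot: [-0.248, 1.571, -0.295]
force: [-1.2, -0.1, 4.4]
grip_width: 0.0004
```

```bash
python3 - <<'E'
from h import *
f=vision.grab_frame("scene")[150:300,210:380,::-1]
cv2.imwrite("pics/c3.png",cv2.resize(f,(680,600),interpolation=3))
E
```

```text
(no output)
```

View pics/c3.png

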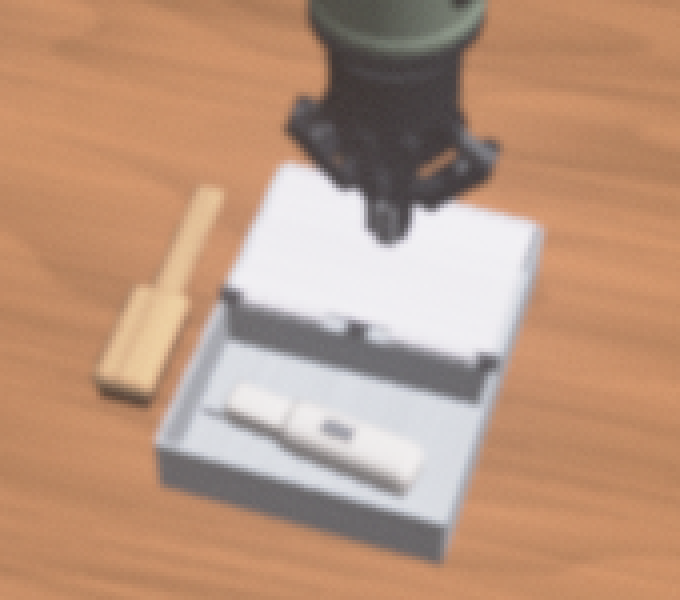

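The cover looks flat over the combs' bay, and a steady 4.4 N at z = 49.5 mm points to the stop. One more small press to confirm, then clear.

>>> {"op": "play_rows", "data": {
  "deltas": [
    [0,0,-0.4,0,0,0,0],
    [0,0,0,0,0,0,0],
    [0,0,0,0,0,0,0]
  ]
}}

```text
clock: 8.78
position: [0.5126, 0.0497, 0.0494]
tool_rot: [0.245, 1.571, 0.198]
force: [-3.2, 0.9, 12.0]
grip_width: -0.0001
```

>>> {"op": "play_rows", "data": {
  "deltas": [
    [0,0,2,0,0,0,0],
    [0,0,10,0,0,0,0],
    [0,0,30,0,0,0,0],
    [0,0,40,0,0,0,0],
    [0,0,40,0,0,0,0],
    [0,0,40,0,0,0,0],
    [-10,30,20,0,0,0,0],
    [-20,40,0,0,0,0,0]
  ]
}}

```text
clock: 9.78
position: [0.4831, 0.12, 0.2331]
tool_rot: [0.335, 1.567, 0.286]
force: [-0.2, 0.4, -0.6]
grip_width: 0.0003
```

>>> {"op": "play_rows", "data": {
  "deltas": [
    [-10,40,0,0,0,0,0],
    [-10,40,0,0,0,0,0],
    [-10,40,0,0,0,0,0],
    [-10,40,0,0,0,0,0],
    [-10,40,0,0,0,0,0],
    [-10,30,0,0,0,0,0],
    [0,0,0,0,0,0,0],
    [0,0,0,0,0,0,0]
  ]
}}

```text
clock: 10.78
position: [0.4227, 0.349, 0.2313]
tool_rot: [-0.938, 1.57, -0.986]
force: [-0.3, -0.1, 0.3]
grip_width: -0.0004
```

```bash
python3 - <<'E'
from h import *
g=vision.grab_frame("top")[130:260,130:340,::-1];f=vision.grab_frame("scene")[150:300,210:380,::-1]
o=np.zeros((600,800,3),np.uint8);o[:260,:420]=cv2.resize(g,(420,260),interpolation=3);o[:330,425:799]=cv2.resize(f,(374,330),interpolation=3)
cv2.imwrite("pics/c4.png",o)
print(telemetry.observe()["position"])
E
```

```text
[0.42296293 0.34869563 0.23124973]
```

View pics/c4.png

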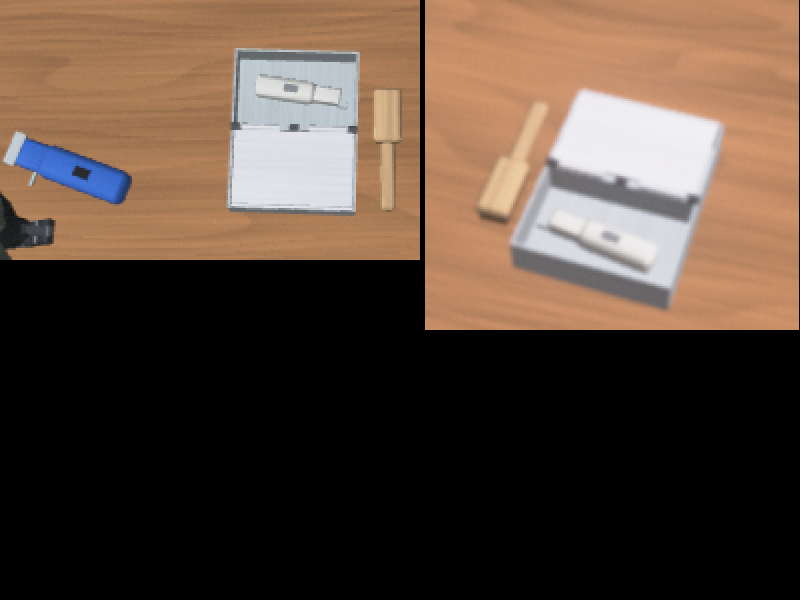

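The cover lies flat over the combs' bay, the force rose to 12 N against the stop, the hand is clear, and the trimmer, brush and clipper haven't moved. Handing in.

```bash
python3 -c "
from workcell import workorder;print(workorder.job_done())"
```

```text
the job is handed in; nothing more can be done
None
```

The cover now lies flat over the combs' bay, and I handed the job in at about 11 s of the 42 s allowed. I pushed it over its spine with the shut fingertips on its underside, pressed it down to the stop, then moved the hand clear.

- **Cover down:** in the last press the fingertips stopped at about 49.4 mm, against the roughly 50 mm expected. The force rose from about 0 to 12 N, which is the stop. Both cameras show the cover flat after the hand left.
- **Forces:** the push readings stayed within about 3 N, and 12 N was the highest force I read at any point. The hand is about 0.3 m to the side of the tray at 0.23 m height, with force readings near zero.
- **Other objects:** the trimmer, brush and clipper look unmoved in the last pictures. The saucer and oil bottle were outside those last crops. The combs are hidden under the cover, so I couldn't check any of these directly, but the hand did not go near them.

No checks failed or disagreed. My first fit of the tray position used one badly read corner; I corrected it before moving.

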